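# Set the filtration manifold's taps for the blue bottle's sample

## Task

The three taps of the vacuum filtration manifold were left part-open after rinsing. Set it to filter only the sample from the blue bottle, which stands just behind its own funnel: with one finger push the red lever of that funnel's tap fully open, in line with its pipe, and push the other two levers fully shut, square across their pipes. Only push the levers, grasp nothing, and leave the funnels, bottles and everything else on the bench as they stand.

Things in the scene. Friction and masses are not known exactly. Their poses are not given: they have to be found in the camera images.
- manifold: steel 3-place filtration manifold bolted to the bench. Origin on the bench under the middle tap's stem; x from header tube to funnels, y left, z up. Header: 38 mm tube along y at x -55, top 94 mm high, 530 long. At y +160, 0, -160 a branch pipe (75 mm high) runs along +x through a tap (stem at x 0) to a funnel (x 145). A gauge, 54 mm wide, 170 mm high, stands on the header at y -240
- tap_left (a joint): angle of the left tap's red lever about its vertical stem, rad: 0 = shut, at its stop, lever across the branch pipe, pointing along the manifold's +y; 1.571 = open, at its other stop, lever in line with the pipe, pointing along -x over the header. Opening is counter-clockwise from above. Stiff (0.22 N m: 4 N at 60 mm out); stays where it is left
- stem_left (a point): on the left tap's stem axis at the lever's mid-height, 120 mm above the bench. The lever's red sleeve runs from 27 to 83 mm out from this axis, 14 mm wide, 16 mm high (112 to 128 mm above the bench); under it are only the tap body and, towards open, the header tube
- funnel_left: left funnel: steel, clamped on its filter holder, white lid 87 mm across; origin on the funnel's axis 102 mm above the bench; it is 145 mm tall from there (top 247 mm above the bench). Fixed. The bottle of its sample stands right behind it, on the far side, 83 mm (give or take 10 mm) from the funnel's axis; the next funnels are 160 mm away
- tap_middle (a joint): angle of the middle tap's red lever about its vertical stem, rad: 0 = shut, at its stop, lever across the branch pipe, pointing along the manifold's +y; 1.571 = open, at its other stop, lever in line with the pipe, pointing along -x over the header. Opening is counter-clockwise from above. Stiff (0.22 N m: 4 N at 60 mm out); stays where it is left
- stem_middle (a point): on the middle tap's stem axis at the lever's mid-height, 120 mm above the bench. The lever's red sleeve runs from 27 to 83 mm out from this axis, 14 mm wide, 16 mm high (112 to 128 mm above the bench); under it are only the tap body and, towards open, the header tube
- funnel_middle: middle funnel: steel, clamped on its filter holder, white lid 87 mm across; origin on the funnel's axis 102 mm above the bench; it is 145 mm tall from there (top 247 mm above the bench). Fixed. The bottle of its sample stands right behind it, on the far side, 83 mm (give or take 10 mm) from the funnel's axis; the next funnels are 160 mm away
- tap_right (a joint): angle of the right tap's red lever about its vertical stem, rad: 0 = shut, at its stop, lever across the branch pipe, pointing along the manifold's +y; 1.571 = open, at its other stop, lever in line with the pipe, pointing along -x over the header. Opening is counter-clockwise from above. Stiff (0.22 N m: 4 N at 60 mm out); stays where it is left
- stem_right (a point): on the right tap's stem axis at the lever's mid-height, 120 mm above the bench. The lever's red sleeve runs from 27 to 83 mm out from this axis, 14 mm wide, 16 mm high (112 to 128 mm above the bench); under it are only the tap body and, towards open, the header tube
- funnel_right: right funnel: steel, clamped on its filter holder, white lid 87 mm across; origin on the funnel's axis 102 mm above the bench; it is 145 mm tall from there (top 247 mm above the bench). Fixed. The bottle of its sample stands right behind it, on the far side, 83 mm (give or take 10 mm) from the funnel's axis; the next funnels are 160 mm away
- bottle_blue: blue plastic water bottle with a blue cap and a white label, 66 mm diameter, 212 mm tall, mass about 350 g, loose: the sample to be filtered next. It stands just behind (beyond) its own funnel. Origin at the centre of its underside
- bottle_yellowcap: clear waisted plastic bottle with a yellow cap, 66 mm diameter, 212 mm tall, loose, behind another funnel. Origin at the centre of its underside
- bottle_green: green glass bottle with a green cap and white label, 64 mm diameter, 226 mm tall, loose, behind the remaining funnel. Origin at the centre of its underside
- vial_a: amber glass vial with black cap, 25 mm diameter, 53 mm tall, loose, standing on the bench in front of the header tube. Origin at the centre of its underside
- vial_b: clear vial with black cap, 25 mm diameter, 53 mm tall, loose, standing in front of the header tube. Origin at the centre of its underside
- dishes: stack of three 59 mm petri dishes, 41 mm tall, loose, standing between two funnels. Origin at the centre of its underside
- tablet_jar: white plastic jar, 42 mm diameter, 62 mm tall, loose, standing between the other two funnels. Origin at the centre of its underside
- carton: open white carton with a red band holding three vials, 120 x 60 x 52 mm, loose, at the left of the bench. Origin at the centre of its underside
- beaker: clear beaker, 68 mm diameter, 85 mm tall, with forceps standing in it (125 mm high), loose, at the right of the bench. Origin at the centre of its underside
Mind the look-alikes: they are no part of the job. There is more than one size of the bottle_blue; the one meant has the size given above.

How it is judged:
At the end, for the whole second after the job is handed in: The lever of the tap whose funnel has the blue bottle behind it is fully open and the other two are fully shut, each within 0.1 rad (6 degrees) of its stop, and the levers are still (((horizontal distance between bottle_blue and funnel_left below 0.11 m and value of joint tap_left above 1.47 rad and value of joint each of tap_middle, tap_right below 0.1 rad) or (horizontal distance between bottle_blue and funnel_middle below 0.11 m and value of joint each of tap_left, tap_right below 0.1 rad and value of joint tap_middle above 1.47 rad) or (horizontal distance between bottle_blue and funnel_right below 0.11 m and value of joint each of tap_left, tap_middle below 0.1 rad and value of joint tap_right above 1.47 rad)) and velocity of joint tap_left between -0.05 and 0.05 rad/s and velocity of joint tap_middle between -0.05 and 0.05 rad/s and velocity of joint tap_right between -0.05 and 0.05 rad/s); the robot touches nothing.
It fails at once if a bottle, vial, dish stack, jar, carton or beaker is moved, lifted or knocked (by more than 15 mm) (distance of any of bottle_blue, bottle_yellowcap, bottle_green, vial_a, vial_b, dishes, tablet_jar, carton, beaker from where it was at the start of the episode above 0.015 m).
It fails at once if the robot bumps a funnel (more than 5 N) (contact force between any of the fingers, the arm and funnel_left above 5 N or contact force between any of the fingers, the arm and funnel_middle above 5 N or contact force between any of the fingers, the arm and funnel_right above 5 N).
It fails at once if a lever is gripped from both sides instead of pushed (c3 and c4 are the two flanks of its sleeve) ((contact force between the fingers and tap_left_c3 above 2 N and contact force between the fingers and tap_left_c4 above 2 N) or (contact force between the fingers and tap_middle_c3 above 2 N and contact force between the fingers and tap_middle_c4 above 2 N) or (contact force between the fingers and tap_right_c3 above 2 N and contact force between the fingers and tap_right_c4 above 2 N)).
It also fails if it takes over 64 s, if anything falls off the work surface, if the arm or the gripper's body presses on something with over 40 N, if the wrist force passes 120 N, or if a joint passes its speed limit or range.

## Robot

A 7-joint arm with a two-finger parallel gripper is mounted at the origin on the work surface. World frame = base frame: x ahead of the robot, y to its left, z up, the work surface at z = 0. Lengths are in m, angles in rad, forces in N, time in s.
With the tool pointing down it reaches from about 0.35 to 0.9 m from the base axis. Payload 8.1 kg.
Tool frame: the origin (TCP) lies on the centre line of the jaws, within the pads' length; the fingertips stand 19 mm ahead of it and the grasp point (between the pads) is the TCP (manip.tip_extent is the x of the fingertips in the tool frame, in m); x points along the fingers, y is the direction in which the jaws open and shut, and the axes are right-handed (so a half turn about x gives the same grasp; the last joint's range is limited). The gripper opens to 92 mm and grips with 3 to 60 N. Pads are 19 mm wide; open, the fingers measure 130 mm over their backs; the gripper's body (75 mm by 190 mm) begins 47 mm behind the grasp point.
Start: joints at [-1.256, 0.434, 0.025, 1.573, -0.012, 1.134, -0.075], TCP at [0.254, 0.571, 0.246] pointing down, gripper open.
Joint ranges: [-2.62, 2.62], [-0.44, 2.09], [-1.27, 1.32], [0.08, 2.57], [-1.32, 4.46], [0.12, 2], [-2.74, 2.74]. Speed limits (rad/s): [2.22, 2.22, 3.01, 3.01, 3.14, 3.14, 3.14].

## Interface

Orientations are given as a unit quaternion [x, y, z, w].
In Python, from bench import manip gives the robot as it stands.
- The arm moves only by the tool drive_tool, never from a script. Its argument "series" is a list of rows, each an object of numbers: "dx", "dy", "dz": the shift along the tool's x, y, z in mm; "twist": the turn about the tool's x in degrees. A call has 1 to 10 rows; each row is the pose to reach, as a shift and turn from the pose commanded when the call began, along the tool's axes at that moment; what a row does not reach only later rows make up. A row lasts 1/12 s, in which the tool goes at most 41.7 mm and 7.16 degrees, less where a joint would pass 70% of its speed; a pose out of reach is approached as far as the arm can. A call with a gripper value outside its range is refused whole. "hand" is the opening, from 0 (shut) to 1 (fully open), set as the call begins (left out, the last holds). The fingers move at their own pace and stop on an object; "newtons" is the grip in N (left out, the last holds). Time passes only in rows, so rows that repeat a pose let the fingers close. It gives the time, the measured TCP pose, the force and the opening at its end, in the units of the state.
- manip.get_obs(): the state, without advancing time (a new reading comes with each control period).
- manip.get_image(name): name is "scene" or "top" or "wrist"; returns the picture (480x640x3 uint8, red, green, blue); there is no depth.
- manip.camera_params(name): a dict with "camera_matrix" (3x3 intrinsics, pixels), "rvec" (rotation vector, rad) and "tvec" (3), from world to camera coordinates, as OpenCV has them. Camera axes: x right, y down, z forward; pixel columns grow to the right and rows downward; lengths in m; the calibration is good to about 2 mm. A picture is of the moment at which its call begins: read the wrist's pose just before it. camera_params takes no time and is no camera call; for the wrist camera it gives the pose at the moment of the call.
- manip.hand_in(): hands the job in, once; it reports no verdict.
The state is a dict: "clock": time; "qpos": joint angles; "joint_velocities": joint speeds; "joint_torque": joint torques, N m; "eef_pos": TCP position; "orientation": TCP orientation; "contact_force": force on the tool from outside, world axes, zero at the start; "moment": the same for the moment, N m; "gripper_width": opening from 0.0 (shut) to 1.0 (fully open).
Only numpy, scipy, OpenCV 4.12 (cv2) and the standard library are available. Lean on these libraries where they do the work, as an engineer would, in place of code of your own. Each camera call takes 0.05 s, during which the arm holds its last target.

## Working session

There is one attempt and no reset: what is moved stays moved. The work goes in short steps, Python scripts to look and compute and a tool call to move; the robot and the scene stay as the last step left them, time stands still between calls to the robot, and variables do not carry over. Pictures are saved under pics/ and viewed, and the job is handed in when it is done.

Besides the shell and the picture viewer there is one more tool, called after ">>>" as a command line: name --argument value ..., lists and objects as JSON in quotes. drive_tool: Moves the arm, as the interface text tells. Its arguments: {"type":"object","properties":{"series":{"type":"array","items":{"type":"object","properties":{"dx":{"type":"number"},"dy":{"type":"number"},"dz":{"type":"number"},"twist":{"type":"number"}}}},"hand":{"type":"number"},"newtons":{"type":"number"}},"required":["series"]}

```bash
ls; mkdir -p pics
python3 - <<'E'
from bench import manip
import cv2,json
for n in ["scene","top","wrist"]:
    p=manip.camera_params(n); print(n,p)
    cv2.imwrite(f"pics/{n}0.png",manip.get_image(n)[:,:,::-1])
print(manip.get_obs()); print(manip.tip_extent)
E
```

```text
pics
scene {'camera_matrix': array([[460.0828879 ,   0.        , 322.96578243],
       [  0.        , 460.0828879 , 236.04486115],
       [  0.        ,   0.        ,   1.        ]]), 'rvec': array([ 1.90805124,  1.55133777, -0.6630461 ]), 'tvec': array([-0.10984202, -0.3317952 ,  1.63056253])}
top {'camera_matrix': array([[500.34553789,   0.        , 322.79710556],
       [  0.        , 500.34553789, 239.0666521 ],
       [  0.        ,   0.        ,   1.        ]]), 'rvec': array([ 2.12132563, -2.13716206,  0.1651951 ]), 'tvec': array([0.01370263, 0.57776683, 1.41491477])}
wrist {'camera_matrix': array([[397.03045525,   0.        , 314.51922259],
       [  0.        , 397.03045525, 243.54841931],
       [  0.        ,   0.        ,   1.        ]]), 'rvec': array([-2.42312415, -1.57474419, -0.22915978]), 'tvec': array([-0.62365079, -0.03584705,  0.39080868])}
{'clock': 0.15, 'qpos': array([-1.25558548,  0.43506238,  0.02499992,  1.57388163, -0.01158559,
        1.13398845, -0.07506662]), 'joint_velocities': array([-0.00080122, -0.00166792,  0.0007712 , -0.00389634,  0.00025392,
        0.00054527,  0.00137342]), 'joint_torque': array([ 1.88344289e-03, -6.68260503e+01,  9.85694490e-01, -3.14694679e+01,
       -6.05583843e-02,  3.94261151e-02,  9.27255815e-05]), 'eef_pos': array([0.25351302, 0.57088241, 0.24512838]), 'orientation': array([ 0.1462439 ,  0.69177024, -0.14708504,  0.69168826]), 'contact_force': array([-0.4299472 , -0.37263362, -0.87679373]), 'moment': array([-0.02678848,  0.018455  , -0.02976171]), 'gripper_width': 0.9999756821514978}
0.019
```

View pics/scene0.png

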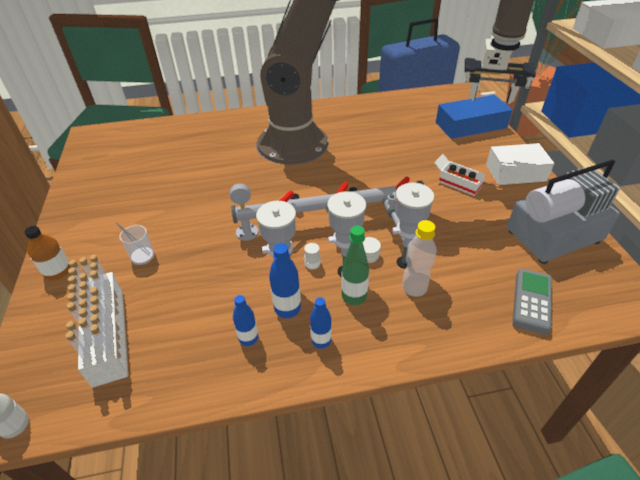

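View pics/top0.png

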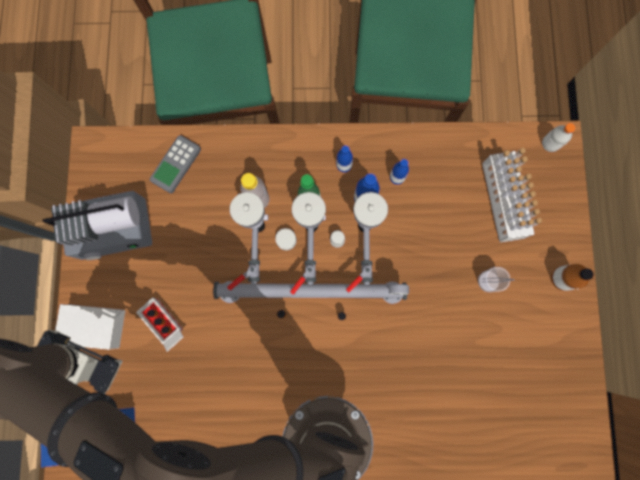

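View pics/wrist0.png

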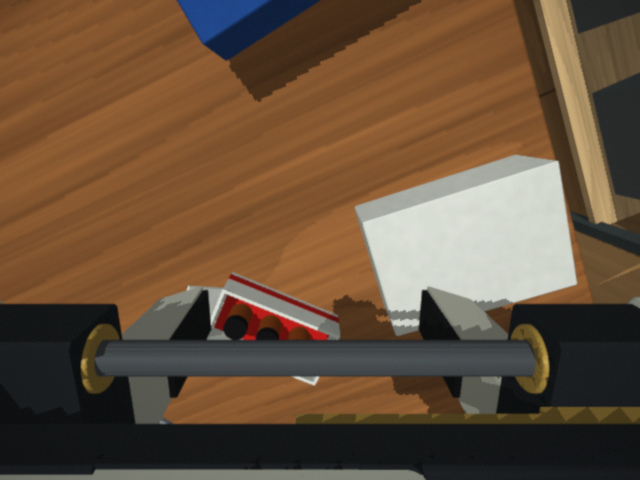

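The large blue bottle (top view 370,185; scene 285,285) stands behind the right funnel. The two small ones are decoys. So the right tap opens, and the left and middle taps shut. All three levers are part-open (red in the top view near 237,282, 298,285 and 355,283). Next I'll measure.

```bash
cat > h.py <<'E'
import numpy as np,cv2
from bench import manip
def ray(n,uv,p=None):
    p=p or manip.camera_params(n); R=cv2.Rodrigues(p['rvec'])[0]; t=p['tvec']
    uv=np.atleast_2d(np.float64(uv)); d=np.c_[uv,np.ones(len(uv))]@np.linalg.inv(p['camera_matrix']).T@R
    return -R.T@t,d
def plane(n,uv,z,p=None):
    c,d=ray(n,uv,p); return c+d*((z-c[2])/d[:,2])[:,None]
def proj(n,X,p=None):
    p=p or manip.camera_params(n); return cv2.projectPoints(np.float64(X),p['rvec'],p['tvec'],p['camera_matrix'],None)[0][:,0]
def tri(n1,a,n2,b):
    c1,d1=ray(n1,a);c2,d2=ray(n2,b);d1=d1[0];d2=d2[0]
    s=np.linalg.lstsq(np.c_[d1,-d2],c2-c1,rcond=None)[0]; A=c1+s[0]*d1;B=c2+s[1]*d2
    return (A+B)/2,np.linalg.norm(A-B)
def red(im):
    h=cv2.cvtColor(im,cv2.COLOR_RGB2HSV); return (((h[...,0]<6)|(h[...,0]>174))&(h[...,1]>170)&(h[...,2]>90)).astype(np.uint8)
def comps(m,amin):
    n,l,s,c=cv2.connectedComponentsWithStats(m)
    return [(c[i],s[i],l==i) for i in range(1,n) if s[i,4]>=amin]
E
python3 - <<'E'
from h import *
I={n:cv2.imread(f"pics/{n}0.png")[:,:,::-1].copy() for n in("top","scene")}
L={}
for n,roi in(("top",(180,190,420,320)),("scene",(220,160,450,260))):
    im=I[n]; k=np.zeros(im.shape[:2],np.uint8); k[roi[1]:roi[3],roi[0]:roi[2]]=1
    print(n); L[n]=[]
    for c,s,m in comps(red(im)*k,15):
        ys,xs=np.nonzero(m); r=cv2.minAreaRect(np.c_[xs,ys].astype(np.float32))
        print(' red',c.round(1),s); 
        P=plane(n,np.c_[xs,ys],.124 if n=="scene" else .128); q=P[:,:2].mean(0); u,sv,v=np.linalg.svd(P[:,:2]-q); pr=(P[:,:2]-q)@v[0]
        print('   world',q.round(4),'dir',np.degrees(np.arctan2(v[0,1],v[0,0])).round(1),'ext',np.percentile(pr,[1,99]).round(4))
        L[n].append(c)
    h=cv2.cvtColor(im,cv2.COLOR_RGB2HSV); w=((h[...,1]<40)&(h[...,2]>175)).astype(np.uint8)*k if n=="top" else 0
    if n=="top":
        for c,s,m in comps(w,50):
            print(' white',c.round(1),s,plane(n,[c],.247).round(4))
a=sorted(L['top'],key=lambda c:c[0]);b=sorted(L['scene'],key=lambda c:-c[0])
for i in range(min(len(a),len(b))): print(tri('top',a[i],'scene',b[i]))
for n,roi,s in(("top",(200,170,420,310),3.5),("scene",(215,160,455,270),3.3)):
    c=I[n][roi[1]:roi[3],roi[0]:roi[2],::-1]; cv2.imwrite(f"pics/{n}_z.png",cv2.resize(c,None,fx=s,fy=s,interpolation=2))
E
```

```text
top
 red [236.4 281.2] [229 275  15  14  82]
   world [0.4497 0.2452] dir 130.6 ext [-0.0208  0.0255]
 red [297.8 283.8] [292 277  13  16  78]
   world [0.4414 0.0775] dir 142.3 ext [-0.0213  0.0257]
 red [354.4 282.7] [347 276  15  15  79]
   world [ 0.4435 -0.0766] dir 134.0 ext [-0.0218  0.0264]
 white [246.4 208.3] [230 192  33  34 861] [[0.6257 0.2017 0.247 ]]
 white [308.4 208.9] [292 193  33  33 853] [[0.6228 0.0434 0.247 ]]
 white [370.5 209. ] [354 193  33  33 836] [[ 0.6209 -0.1147  0.247 ]]
 white [285.5 238.9] [276 229  20  21 324] [[0.5457 0.1014 0.247 ]]
 white [337.4 238.4] [331 231  13  16 158] [[ 0.5457 -0.0297  0.247 ]]
 white [332.7 292.6] [297 291  74   5 259] [[ 0.4098 -0.0164  0.247 ]]
scene
 red [403.2 181.4] [397 177  12  11  47]
   world [0.4457 0.249 ] dir -55.6 ext [-0.022   0.0296]
 red [444.5 180.5] [440 178  10   6  20]
   world [0.4666 0.3606] dir 39.2 ext [-0.0147  0.0146]
 red [343.1 186.7] [337 182  11  10  61]
   world [0.4324 0.0826] dir -38.6 ext [-0.0224  0.0234]
 red [287.3 195.8] [280 191  14  10  70]
   world [ 0.4382 -0.0716] dir -44.8 ext [-0.0222  0.021 ]
(array([0.46935386, 0.29753737, 0.13159523]), np.float64(0.11096363071566863))
(array([0.46654035, 0.15234078, 0.15709925]), np.float64(0.1622615881314561))
(array([ 0.46010919, -0.00187509,  0.16520808]), np.float64(0.1507603880850807))
```

View pics/top_z.png

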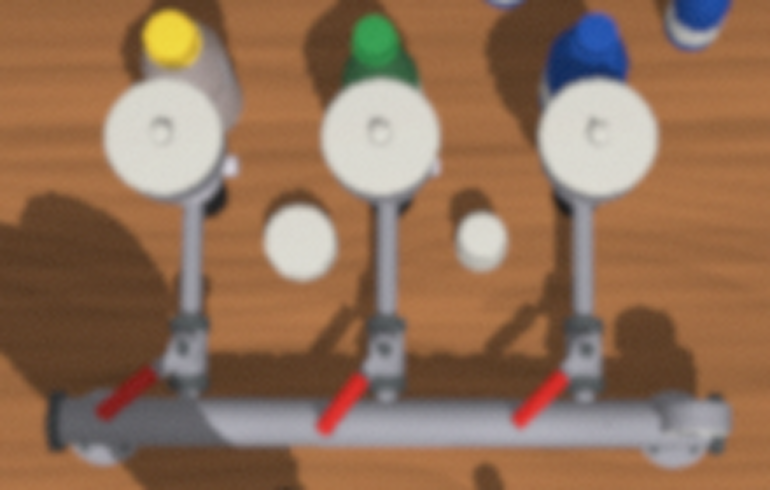

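View pics/scene_z.png

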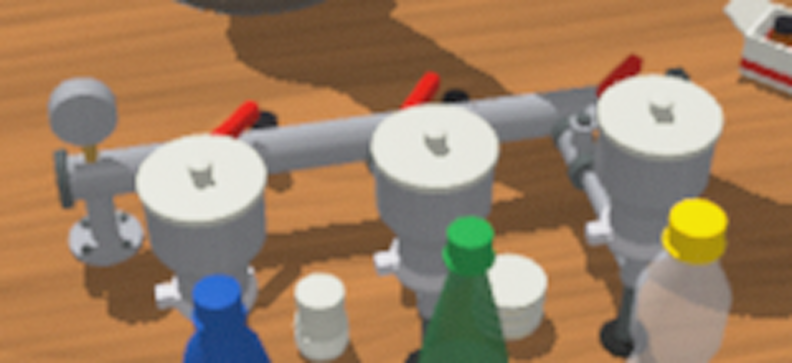

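Run:
```python
from h import *
from scipy.spatial.transform import Rotation as R
o=manip.get_obs(); print(R.from_quat(o['orientation']).as_matrix().round(4), o['eef_pos'])
for a,b in zip([(236.4,281.2),(297.8,283.8),(354.4,282.7)],[(403.2,181.4),(343.1,186.7),(287.3,195.8)]): print(tri('top',a,'scene',b))
# lid knobs top / scene (from zooms)
for a,b in zip([(160,130),(378,130),(597,130)],[(662,113),(436,145),(202,177)]):
    print(tri('top',(a[0]/3.5+200,a[1]/3.5+170),'scene',(b[0]/3.3+215,b[1]/3.3+160)))
```

```text
[[-4.000e-04  4.058e-01  9.140e-01]
 [-1.100e-03  9.140e-01 -4.058e-01]
 [-1.000e+00 -1.200e-03  1.000e-04]] [0.25351302 0.57088241 0.24512838]
(array([0.45011154, 0.24617871, 0.12753538]), np.float64(0.001938817127907239))
(array([0.44153165, 0.07876847, 0.13138956]), np.float64(0.0032114783189005703))
(array([ 0.44355592, -0.07433843,  0.12884042]), np.float64(0.004653715281392836))
(array([0.6311852 , 0.20479518, 0.23609782]), np.float64(0.0011685238882100852))
(array([0.62989407, 0.04437922, 0.23558273]), np.float64(0.0009922364195826244))
(array([ 0.62841382, -0.11587998,  0.23597627]), np.float64(8.176485737531205e-05))
```

>>> drive_tool --series '[{"dy":-15,"dz":15,"twist":-3},{"dy":-40,"dz":43,"twist":-6},{"dy":-66,"dz":71,"twist":-9},{"dy":-93,"dz":100,"twist":-12},{"dy":-120,"dz":128,"twist":-15},{"dy":-147,"dz":157,"twist":-18},{"dy":-174,"dz":186,"twist":-21},{"dy":-200,"dz":214,"twist":-23.5},{"dy":-222,"dz":237,"twist":-23.5},{"dy":-234,"dz":250,"twist":-23.5}]' --hand 0 --newtons 10

```text
invalid input
```

>>> drive_tool --series '[{"dx":0},{"dx":0},{"dx":0}]'

```text
invalid input
```

Run:
```python
from h import *
from scipy.spatial.transform import Rotation as R
o=manip.get_obs(); print(R.from_quat(o['orientation']).as_matrix().round(3), o['eef_pos'],o['contact_force'],o['gripper_width'])
p=manip.camera_params('wrist');im=manip.get_image('wrist');cv2.imwrite("pics/w1.png",im[:,:,::-1])
print(proj('wrist',[[.486,.206,.128],[.484,.0455,.128]],p))
for c,s,m in comps(red(im),60): print(c,s,plane('wrist',[c],.128,p))
```

```text
[[-0.     0.406  0.914]
 [-0.001  0.914 -0.406]
 [-1.    -0.001  0.   ]] [0.25351302 0.57088241 0.24512838] [-0.4299472  -0.37263362 -0.87679373] 0.9999756821514978
[[ 59.63594398 614.03422535]
 [-79.00552549 658.76585462]]
[282.8046875  297.34895833] [229 275 109  47 384] [[0.27967897 0.53392008 0.128     ]]
[263.41156169 321.52545298] [ 215  296  113   44 1159] [[0.29107259 0.51317919 0.128     ]]
```

View pics/w1.png

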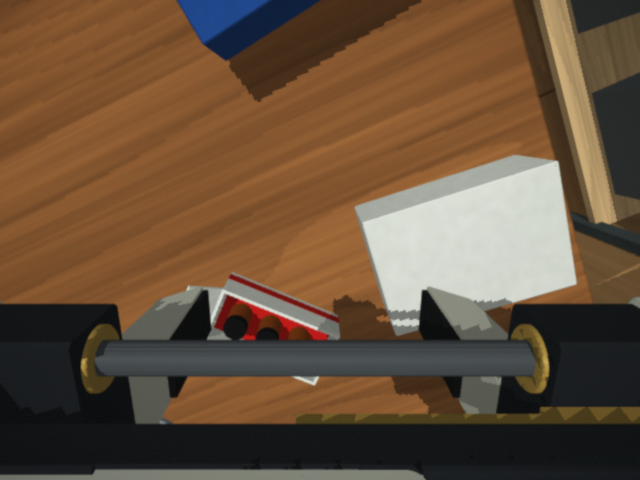

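The arm hasn't moved because both calls were refused. I'll try again with every key in each row.

>>> drive_tool --series '[{"dx":0,"dy":-15,"dz":15,"twist":-3},{"dx":0,"dy":-40,"dz":43,"twist":-6},{"dx":0,"dy":-66,"dz":71,"twist":-9},{"dx":0,"dy":-93,"dz":100,"twist":-12},{"dx":0,"dy":-120,"dz":128,"twist":-15},{"dx":0,"dy":-147,"dz":157,"twist":-18},{"dx":0,"dy":-174,"dz":186,"twist":-21},{"dx":0,"dy":-200,"dz":214,"twist":-23.5},{"dx":0,"dy":-222,"dz":237,"twist":-23.5},{"dx":0,"dy":-234,"dz":250,"twist":-23.5}]' --hand 0 --newtons 10

```text
clock: 1.03
eef_pos: [0.3884, 0.2517, 0.2458]
orientation: [0.004, 0.707, -0.004, 0.707]
contact_force: [0.3, 1.2, -0.7]
gripper_width: 0.321
```

>>> drive_tool --series '[{"dx":0,"dy":0,"dz":0,"twist":0},{"dx":0,"dy":0,"dz":0,"twist":0},{"dx":0,"dy":0,"dz":0,"twist":0},{"dx":0,"dy":0,"dz":0,"twist":0}]'

```text
clock: 1.37
eef_pos: [0.3866, 0.2572, 0.2457]
orientation: [0.002, 0.707, -0.002, 0.707]
contact_force: [-0.3, 0.6, -0.5]
gripper_width: 0.037
```

Run:
```python
from h import *
from scipy.spatial.transform import Rotation as R
o=manip.get_obs(); print(R.from_quat(o['orientation']).as_matrix().round(3), o['eef_pos'],o['contact_force'],o['gripper_width'])
p=manip.camera_params('wrist');im=manip.get_image('wrist');cv2.imwrite("pics/w2.png",im[:,:,::-1])
print(proj('wrist',[[.486,.206,.128],[.484,.0455,.128]],p))
for c,s,m in comps(red(im),60): print(c,s,plane('wrist',[c],.128,p))
```

```text
[[-0.     0.006  1.   ]
 [ 0.     1.    -0.006]
 [-1.     0.    -0.   ]] [0.38656529 0.25718877 0.24568384] [-0.25593606  0.58257866 -0.49989106] 0.036739407194996215
[[247.86178721 372.18937541]
 [ 32.846813   371.1862346 ]]
[556.68729642 116.45276873] [537 105  36  20 307] [[0.30495359 0.40657946 0.128     ]]
[526.36571429 178.22      ] [493 127  75 106 350] [[0.34282495 0.39339018 0.128     ]]
[556.6872214  177.63001486] [ 519  127   80   94 1346] [[0.3425692  0.41290006 0.128     ]]
[580.17573222 145.74058577] [566 133  28  21 239] [[0.32265127 0.4243583  0.128     ]]
[601.43069307 174.26237624] [590 162  24  21 202] [[0.34059381 0.44134701 0.128     ]]
[ 69.71952818 308.19003932] [  42  276   55   64 1526] [[0.43264997 0.08240516 0.128     ]]
[314.63135593 308.77118644] [310 294  10  31 236] [[0.43428265 0.25626776 0.128     ]]
```

View pics/w2.png

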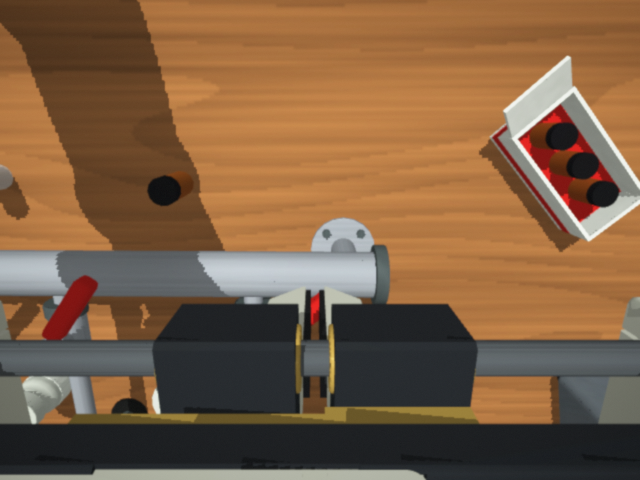

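>>> drive_tool --series '[{"dx":25,"dy":0,"dz":0,"twist":0},{"dx":60,"dy":0,"dz":0,"twist":0},{"dx":90,"dy":0,"dz":0,"twist":0},{"dx":108,"dy":0,"dz":0,"twist":0},{"dx":113,"dy":0,"dz":0,"twist":0},{"dx":113,"dy":0,"dz":0,"twist":0},{"dx":113,"dy":0,"dz":0,"twist":0}]'

```text
clock: 2.0
eef_pos: [0.3873, 0.2567, 0.1334]
orientation: [0.003, 0.707, -0.002, 0.707]
contact_force: [1.4, -0.0, 0.8]
gripper_width: 0.004
```

>>> drive_tool --series '[{"dx":0,"dy":0,"dz":7,"twist":0},{"dx":0,"dy":0,"dz":15,"twist":0},{"dx":0,"dy":0,"dz":23,"twist":0},{"dx":0,"dy":0,"dz":31,"twist":0},{"dx":0,"dy":0,"dz":38,"twist":0},{"dx":0,"dy":0,"dz":44,"twist":0},{"dx":0,"dy":0,"dz":50,"twist":0}]'

```text
clock: 2.58
eef_pos: [0.4364, 0.2569, 0.1329]
orientation: [0.002, 0.708, -0.002, 0.706]
contact_force: [-4.6, 1.2, 1.8]
gripper_width: 0.009
```

>>> drive_tool --series '[{"dx":0,"dy":0,"dz":5,"twist":0},{"dx":0,"dy":0,"dz":10,"twist":0},{"dx":0,"dy":0,"dz":15,"twist":0},{"dx":0,"dy":0,"dz":20,"twist":0},{"dx":0,"dy":0,"dz":24,"twist":0},{"dx":0,"dy":0,"dz":27,"twist":0},{"dx":0,"dy":0,"dz":27,"twist":0}]'

```text
clock: 3.17
eef_pos: [0.4649, 0.2555, 0.1328]
orientation: [0.003, 0.707, -0.003, 0.707]
contact_force: [-1.3, 1.1, -0.1]
gripper_width: 0.005
```

>>> drive_tool --series '[{"dx":0,"dy":0,"dz":2,"twist":0},{"dx":0,"dy":0,"dz":4,"twist":0},{"dx":0,"dy":0,"dz":4,"twist":0}]'

```text
clock: 3.42
eef_pos: [0.4654, 0.2555, 0.1326]
orientation: [0.002, 0.709, -0.003, 0.705]
contact_force: [-14.2, 2.5, 8.9]
gripper_width: 0.009
```

>>> drive_tool --series '[{"dx":0,"dy":0,"dz":-15,"twist":0},{"dx":0,"dy":0,"dz":-50,"twist":0},{"dx":0,"dy":0,"dz":-80,"twist":0},{"dx":0,"dy":-20,"dz":-87,"twist":0},{"dx":0,"dy":-55,"dz":-87,"twist":0},{"dx":0,"dy":-95,"dz":-87,"twist":0},{"dx":0,"dy":-130,"dz":-87,"twist":0},{"dx":0,"dy":-155,"dz":-87,"twist":0},{"dx":0,"dy":-162,"dz":-87,"twist":0},{"dx":0,"dy":-162,"dz":-87,"twist":0}]'

```text
clock: 4.25
eef_pos: [0.3806, 0.0916, 0.1331]
orientation: [0.004, 0.707, -0.005, 0.708]
contact_force: [-0.3, 0.1, 0.9]
gripper_width: 0.005
```

>>> drive_tool --series '[{"dx":0,"dy":0,"dz":7,"twist":0},{"dx":0,"dy":0,"dz":15,"twist":0},{"dx":0,"dy":0,"dz":22,"twist":0},{"dx":0,"dy":0,"dz":29,"twist":0},{"dx":0,"dy":0,"dz":36,"twist":0},{"dx":0,"dy":0,"dz":43,"twist":0},{"dx":0,"dy":0,"dz":50,"twist":0},{"dx":0,"dy":0,"dz":57,"twist":0},{"dx":0,"dy":0,"dz":64,"twist":0},{"dx":0,"dy":0,"dz":70,"twist":0}]'

```text
clock: 5.08
eef_pos: [0.4467, 0.0994, 0.1311]
orientation: [0.001, 0.71, 0.001, 0.704]
contact_force: [-9.5, 20.5, -8.0]
gripper_width: 0.471
```

Run:
```python
from h import *
im=manip.get_image('top'); c=im[170:310,190:410,::-1]; cv2.imwrite("pics/t3.png",cv2.resize(c,None,fx=3.5,fy=3.5,interpolation=2))
```

```text
(no output)
```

View pics/t3.png

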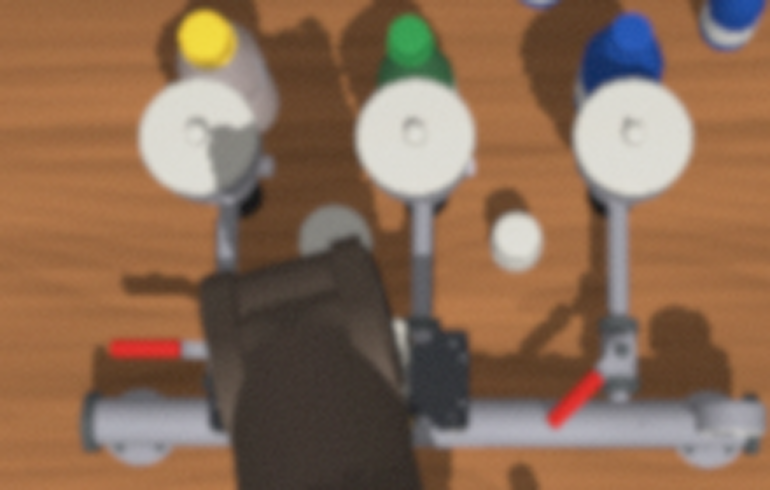

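Left lever is at its stop (red bar square across at 145,350 in the zoom). On the middle one the lever has forced the jaws apart to 0.47. I'll look from the wrist before moving on.

Run:
```python
from h import *
o=manip.get_obs();print(o['eef_pos'],o['contact_force'],o['gripper_width'])
cv2.imwrite("pics/w4.png",manip.get_image('wrist')[:,:,::-1])
im=manip.get_image('scene'); c=im[140:260,230:430,::-1]; cv2.imwrite("pics/s4.png",cv2.resize(c,None,fx=3.5,fy=3.5,interpolation=2))
```

```text
[0.44826479 0.09949018 0.131244  ] [ -6.48674867  19.62972155 -10.86516687] 0.47704388003428666
```

View pics/w4.png

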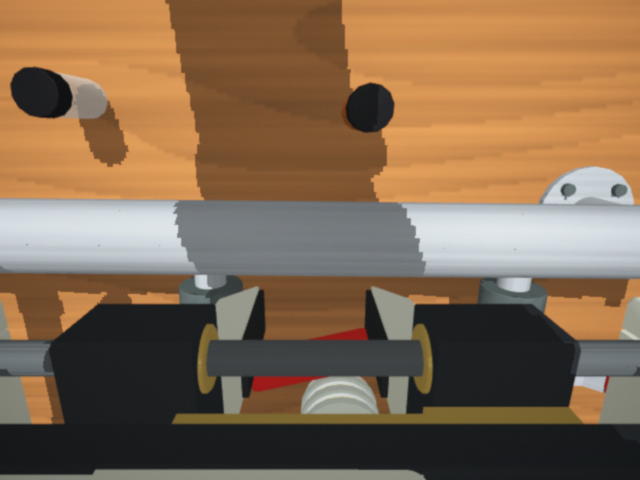

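View pics/s4.png

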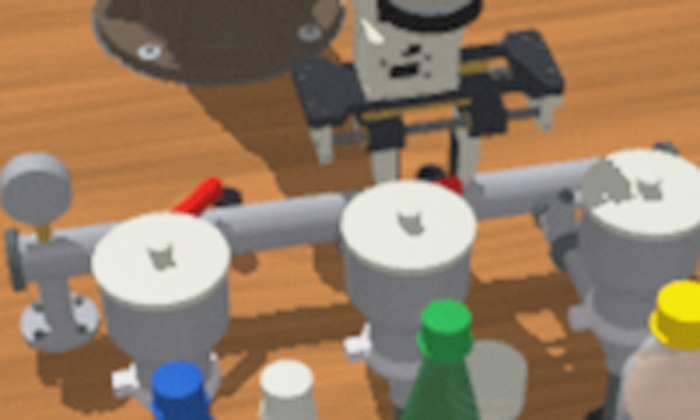

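The middle lever lies lengthwise between the jaws, with one finger off its end and the other near its root. I'll drop the grip to 3 N, open slightly and lift straight off.

>>> drive_tool --series '[{"dx":0,"dy":3,"dz":0,"twist":0},{"dx":-3,"dy":5,"dz":-1,"twist":0},{"dx":-10,"dy":5,"dz":-2,"twist":0},{"dx":-20,"dy":5,"dz":-2,"twist":0},{"dx":-32,"dy":5,"dz":-2,"twist":0},{"dx":-45,"dy":5,"dz":-2,"twist":0},{"dx":-55,"dy":5,"dz":-2,"twist":0}]' --hand 0.5 --newtons 3

```text
clock: 5.82
eef_pos: [0.4492, 0.0985, 0.1896]
orientation: [0.003, 0.706, -0.003, 0.708]
contact_force: [0.5, -0.4, -0.8]
gripper_width: 0.505
```

>>> drive_tool --series '[{"dx":0,"dy":0,"dz":-20,"twist":0},{"dx":0,"dy":-2,"dz":-45,"twist":0},{"dx":0,"dy":-4,"dz":-59,"twist":0},{"dx":0,"dy":-4,"dz":-59,"twist":0},{"dx":0,"dy":-4,"dz":-59,"twist":0},{"dx":0,"dy":-4,"dz":-59,"twist":0},{"dx":0,"dy":-4,"dz":-59,"twist":0},{"dx":0,"dy":-4,"dz":-59,"twist":0},{"dx":0,"dy":-4,"dz":-59,"twist":0}]' --hand 0 --newtons 40

```text
clock: 6.57
eef_pos: [0.3895, 0.0949, 0.1877]
orientation: [0.003, 0.707, -0.003, 0.707]
contact_force: [-0.1, -0.1, -0.8]
gripper_width: 0.002
```

Run:
```python
from h import *
o=manip.get_obs();print(o['eef_pos'],o['contact_force'],o['gripper_width'])
p=manip.camera_params('wrist');im=manip.get_image('wrist')
cv2.imwrite("pics/w5.png",im[:,:,::-1])
for c,s,m in comps(red(im),100): print(c,s,plane('wrist',[c],.128,p))
```

```text
[0.38949684 0.09491598 0.18770699] [-0.13688169 -0.13551331 -0.76377742] 0.0016415037400882195
[ 43.39835165 328.90934066] [ 19 315  45  25 728] [[ 0.42006994 -0.05775662  0.128     ]]
[314.09027778 402.55555556] [308 397  14  13 144] [[0.47027212 0.09319478 0.128     ]]
[567.79978237 409.14200218] [ 533  396   71   28 1838] [[0.47633976 0.2450258  0.128     ]]
```

View pics/w5.png

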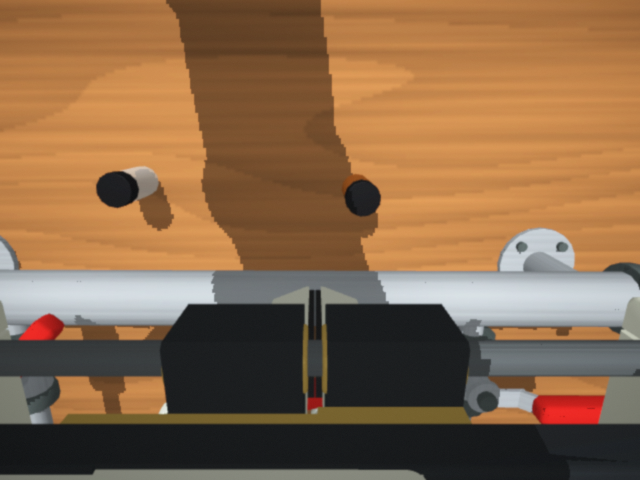

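The jaws are shut with a 40 N grip. The middle lever is now nearly square (its red flank shows in the seam at 314,402), so the seam can't catch its end again.

>>> drive_tool --series '[{"dx":20,"dy":0,"dz":0,"twist":0},{"dx":45,"dy":0,"dz":0,"twist":0},{"dx":54,"dy":0,"dz":0,"twist":0},{"dx":54,"dy":0,"dz":10,"twist":0},{"dx":54,"dy":0,"dz":20,"twist":0},{"dx":54,"dy":0,"dz":28,"twist":0},{"dx":54,"dy":0,"dz":36,"twist":0},{"dx":54,"dy":0,"dz":43,"twist":0},{"dx":54,"dy":0,"dz":49,"twist":0},{"dx":54,"dy":0,"dz":55,"twist":0}]'

```text
clock: 7.45
eef_pos: [0.4448, 0.0945, 0.134]
orientation: [0.003, 0.707, -0.003, 0.707]
contact_force: [0.3, -0.1, -0.8]
gripper_width: 0.003
```

>>> drive_tool --series '[{"dx":0,"dy":0,"dz":5,"twist":0},{"dx":0,"dy":0,"dz":10,"twist":0},{"dx":0,"dy":0,"dz":14,"twist":0},{"dx":0,"dy":0,"dz":18,"twist":0},{"dx":0,"dy":0,"dz":18,"twist":0}]'

```text
clock: 7.87
eef_pos: [0.4616, 0.0949, 0.1335]
orientation: [0.003, 0.708, -0.002, 0.707]
contact_force: [-1.0, 1.3, 0.1]
gripper_width: 0.004
```

>>> drive_tool --series '[{"dx":0,"dy":0,"dz":2,"twist":0},{"dx":0,"dy":0,"dz":4,"twist":0},{"dx":0,"dy":0,"dz":5,"twist":0},{"dx":0,"dy":0,"dz":5,"twist":0}]'

```text
clock: 8.2
eef_pos: [0.4636, 0.0947, 0.1332]
orientation: [0.002, 0.709, -0.002, 0.705]
contact_force: [-13.0, 4.1, 8.5]
gripper_width: 0.006
```

>>> drive_tool --series '[{"dx":0,"dy":0,"dz":-15,"twist":0},{"dx":-20,"dy":0,"dz":-35,"twist":0},{"dx":-50,"dy":0,"dz":-37,"twist":0},{"dx":-55,"dy":-20,"dz":-37,"twist":0},{"dx":-55,"dy":-55,"dz":-37,"twist":0},{"dx":-55,"dy":-90,"dz":-37,"twist":0},{"dx":-55,"dy":-110,"dz":-37,"twist":0},{"dx":-55,"dy":-115,"dz":-37,"twist":0},{"dx":-55,"dy":-115,"dz":-37,"twist":0}]'

```text
clock: 8.95
eef_pos: [0.4293, -0.0222, 0.189]
orientation: [0.004, 0.707, -0.004, 0.707]
contact_force: [0.1, 0.7, -0.3]
gripper_width: 0.004
```

Run:
```python
from h import *
o=manip.get_obs();print(o['eef_pos'],o['contact_force'],o['gripper_width'])
p=manip.camera_params('wrist');im=manip.get_image('wrist')
cv2.imwrite("pics/w6.png",im[:,:,::-1])
for c,s,m in comps(red(im),100): print(c,s,plane('wrist',[c],.128,p))
im=manip.get_image('top'); c=im[170:310,190:410,::-1]; cv2.imwrite("pics/t6.png",cv2.resize(c,None,fx=3.5,fy=3.5,interpolation=2))
```

```text
[ 0.4292601  -0.02219284  0.18900969] [ 0.11697447  0.69591329 -0.27511663] 0.0038133082152890514
[225.84303938 279.10704382] [ 180  248   78   68 1803] [[ 0.43130979 -0.07106092  0.128     ]]
[518.50571429 337.53428571] [474 336  90   4 350] [[0.46885211 0.09230338 0.128     ]]
```

View pics/w6.png

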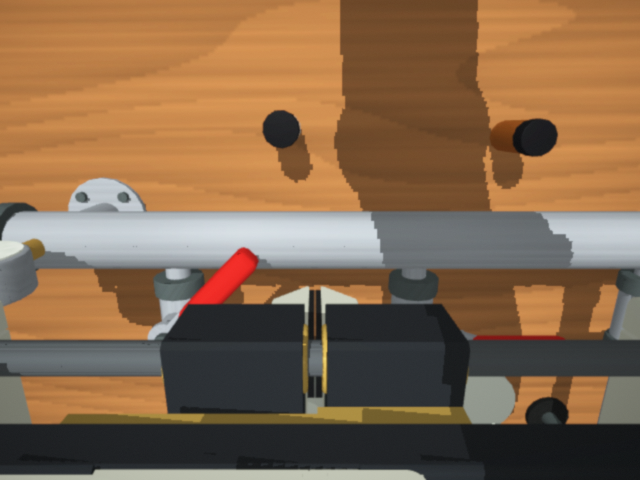

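View pics/t6.png

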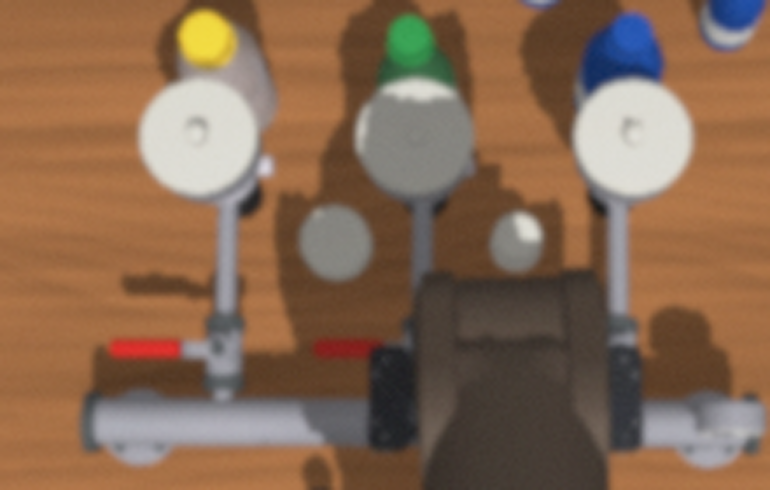

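Left and middle are both square across their pipes. The right lever is still part-open (end at 258,258 in the wrist view). Next I descend on its +y side and push toward -y, keeping the body above the 170 mm gauge.

>>> drive_tool --series '[{"dx":20,"dy":0,"dz":0,"twist":0},{"dx":42,"dy":0,"dz":0,"twist":0},{"dx":52,"dy":0,"dz":0,"twist":0},{"dx":52,"dy":-6,"dz":0,"twist":0},{"dx":52,"dy":-13,"dz":0,"twist":0},{"dx":52,"dy":-20,"dz":0,"twist":0},{"dx":52,"dy":-27,"dz":0,"twist":0},{"dx":52,"dy":-33,"dz":0,"twist":0},{"dx":52,"dy":-39,"dz":0,"twist":0}]'

```text
clock: 9.8
eef_pos: [0.4222, -0.0554, 0.1362]
orientation: [0.004, 0.712, 0.0, 0.702]
contact_force: [-29.8, 26.8, 26.6]
gripper_width: 0.005
```

>>> drive_tool --series '[{"dx":0,"dy":-6,"dz":0,"twist":0},{"dx":0,"dy":-12,"dz":0,"twist":0},{"dx":0,"dy":-18,"dz":0,"twist":0},{"dx":0,"dy":-22,"dz":0,"twist":0},{"dx":0,"dy":-25,"dz":0,"twist":0},{"dx":0,"dy":-25,"dz":0,"twist":0}]'

```text
clock: 10.3
eef_pos: [0.4281, -0.0847, 0.1375]
orientation: [0.003, 0.707, -0.003, 0.707]
contact_force: [-2.7, 3.0, 4.4]
gripper_width: 0.002
```

>>> drive_tool --series '[{"dx":0,"dy":-2,"dz":0,"twist":0},{"dx":0,"dy":-4,"dz":0,"twist":0},{"dx":0,"dy":-4,"dz":0,"twist":0}]'

```text
clock: 10.55
eef_pos: [0.4278, -0.0883, 0.1374]
orientation: [0.003, 0.707, -0.002, 0.707]
contact_force: [-3.2, 3.2, 4.8]
gripper_width: 0.002
```

Run:
```python
from h import *
o=manip.get_obs();print(o['eef_pos'],o['contact_force'],o['gripper_width'])
p=manip.camera_params('wrist');im=manip.get_image('wrist')
cv2.imwrite("pics/w7.png",im[:,:,::-1])
```

```text
[ 0.42776581 -0.08832471  0.13739997] [-3.23378844  3.22781995  4.78660291] 0.0021407684458303604
```

View pics/w7.png

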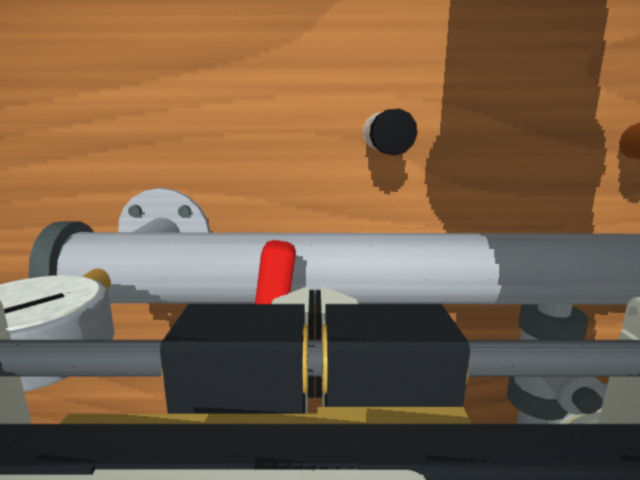

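>>> drive_tool --series '[{"dx":0,"dy":-2,"dz":0,"twist":0},{"dx":0,"dy":-4,"dz":0,"twist":0},{"dx":0,"dy":-6,"dz":0,"twist":0},{"dx":0,"dy":-6,"dz":0,"twist":0}]'

```text
clock: 10.93
eef_pos: [0.4278, -0.0944, 0.1374]
orientation: [0.003, 0.707, -0.002, 0.707]
contact_force: [-3.9, 3.3, 4.8]
gripper_width: 0.004
```

>>> drive_tool --series '[{"dx":0,"dy":-2,"dz":0,"twist":0},{"dx":0,"dy":-3,"dz":0,"twist":0},{"dx":0,"dy":-3,"dz":0,"twist":0}]'

```text
clock: 11.18
eef_pos: [0.4278, -0.0968, 0.1374]
orientation: [0.003, 0.707, -0.002, 0.707]
contact_force: [-4.0, 4.6, 5.2]
gripper_width: 0.005
```

>>> drive_tool --series '[{"dx":0,"dy":-2,"dz":0,"twist":0},{"dx":0,"dy":-3,"dz":0,"twist":0},{"dx":0,"dy":-3,"dz":0,"twist":0}]'

```text
clock: 11.43
eef_pos: [0.4276, -0.0974, 0.1373]
orientation: [0.003, 0.708, -0.0, 0.707]
contact_force: [-4.5, 16.1, 7.3]
gripper_width: 0.006
```

Run:
```python
from h import *
im=manip.get_image('wrist');cv2.imwrite("pics/w8.png",im[:,:,::-1])
```

View pics/w8.png

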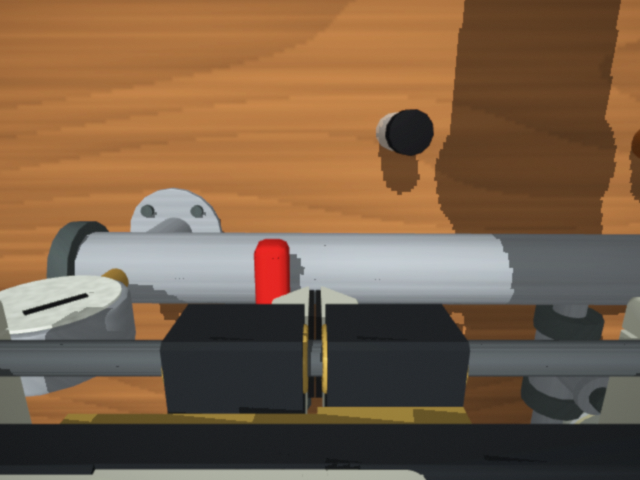

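The right lever is at its stop: the force rose to 16 N, and the red bar is vertical at column 272, square to the header. I'll back off in +y, lift well clear and retreat toward the base so the cameras can see.

>>> drive_tool --series '[{"dx":0,"dy":8,"dz":0,"twist":0},{"dx":0,"dy":20,"dz":0,"twist":0},{"dx":-15,"dy":25,"dz":0,"twist":0},{"dx":-50,"dy":25,"dz":0,"twist":0},{"dx":-88,"dy":25,"dz":0,"twist":0},{"dx":-125,"dy":25,"dz":0,"twist":0},{"dx":-160,"dy":25,"dz":0,"twist":0},{"dx":-190,"dy":25,"dz":0,"twist":0},{"dx":-210,"dy":25,"dz":0,"twist":0},{"dx":-210,"dy":25,"dz":0,"twist":0}]'

```text
clock: 12.32
eef_pos: [0.4305, -0.0763, 0.3518]
orientation: [0.003, 0.704, -0.003, 0.71]
contact_force: [0.6, 0.8, -0.6]
gripper_width: 0.003
```

>>> drive_tool --series '[{"dx":0,"dy":25,"dz":0,"twist":0},{"dx":0,"dy":60,"dz":0,"twist":0},{"dx":0,"dy":100,"dz":0,"twist":0},{"dx":0,"dy":140,"dz":0,"twist":0},{"dx":0,"dy":180,"dz":0,"twist":0},{"dx":0,"dy":220,"dz":0,"twist":0},{"dx":0,"dy":260,"dz":0,"twist":0},{"dx":0,"dy":300,"dz":0,"twist":0},{"dx":0,"dy":340,"dz":0,"twist":0},{"dx":0,"dy":360,"dz":0,"twist":0}]'

```text
clock: 13.15
eef_pos: [0.4304, 0.2892, 0.3466]
orientation: [0.002, 0.707, -0.001, 0.707]
contact_force: [-0.7, -0.2, -0.5]
gripper_width: 0.007
```

>>> drive_tool --series '[{"dx":0,"dy":25,"dz":-20,"twist":0},{"dx":0,"dy":60,"dz":-40,"twist":0},{"dx":0,"dy":95,"dz":-60,"twist":0},{"dx":0,"dy":130,"dz":-75,"twist":0},{"dx":0,"dy":160,"dz":-90,"twist":0},{"dx":0,"dy":180,"dz":-100,"twist":0},{"dx":0,"dy":180,"dz":-100,"twist":0},{"dx":0,"dy":180,"dz":-100,"twist":0}]'

```text
clock: 13.82
eef_pos: [0.3323, 0.4659, 0.3463]
orientation: [0.002, 0.707, -0.002, 0.707]
contact_force: [-0.0, -1.4, -0.2]
gripper_width: 0.003
```

Run:
```python
from h import *
o=manip.get_obs();print(o['clock'],o['eef_pos'],o['contact_force'],abs(o['joint_velocities']).max())
im=manip.get_image('top'); cv2.imwrite("pics/t9.png",im[:,:,::-1]); 
k=np.zeros((480,640),np.uint8); k[190:320,180:420]=1
for c,s,m in comps(red(im)*k,15):
    ys,xs=np.nonzero(m);P=plane('top',np.c_[xs,ys],.128)[:,:2];q=P.mean(0);v=np.linalg.svd(P-q)[2][0];print(q.round(4),np.degrees(np.arctan2(v[1],v[0])).round(1))
c=im[160:330,190:420,::-1]; cv2.imwrite("pics/t9z.png",cv2.resize(c,None,fx=3.4,fy=3.4,interpolation=2))
a=cv2.imread("pics/scene0.png");b=manip.get_image('scene')[:,:,::-1]; cv2.imwrite("pics/s9.png",b)
d=cv2.absdiff(cv2.imread("pics/top0.png"),im[:,:,::-1]); cv2.imwrite("pics/d9.png",cv2.convertScaleAbs(d,alpha=3))
```

```text
13.8167 [0.33228489 0.4659465  0.34634542] [-0.02701068 -1.4297144  -0.22906171] 0.03539954911966483
[0.4823 0.262 ] -89.5
[0.4808 0.1009] -91.7
[ 0.4255 -0.1128] 179.7
```

View pics/t9z.png

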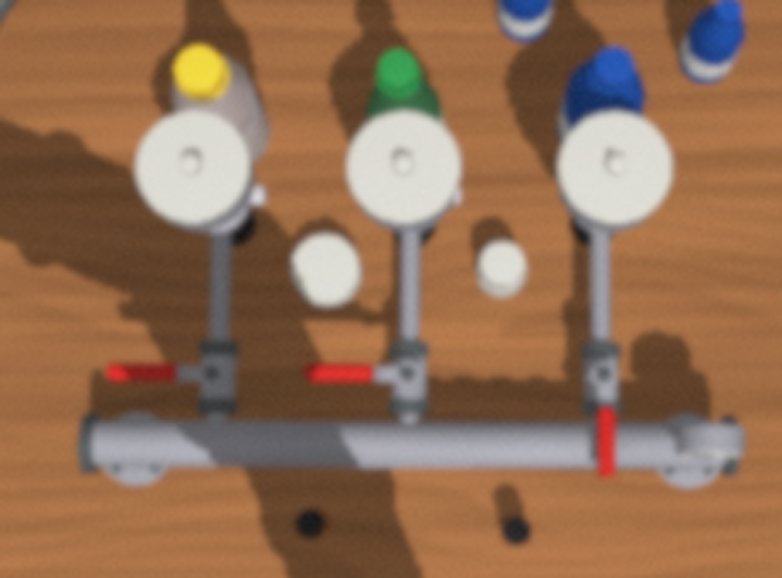

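View pics/s9.png

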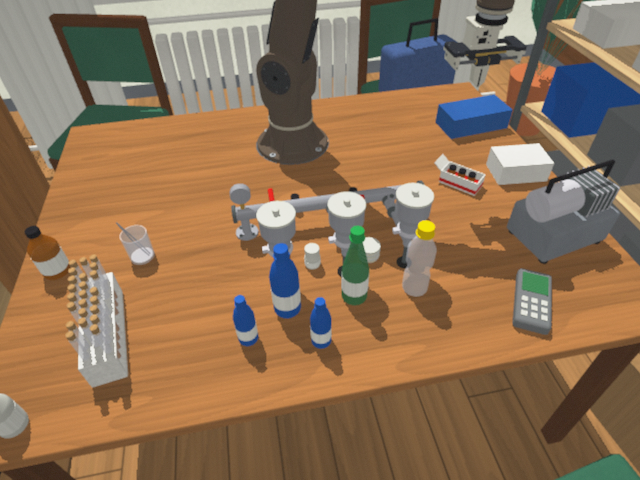

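View pics/d9.png

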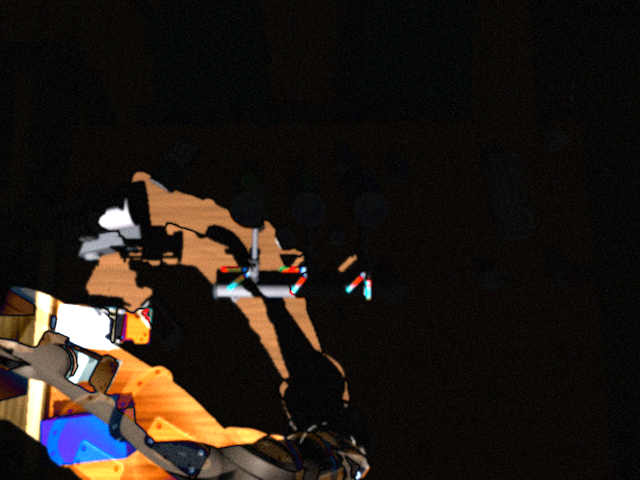

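The left and middle levers are square across their pipes, the right one is in line with its pipe, and the image difference shows only the levers, the arm and its shadow changed. I'll hand in.

```bash
python3 -c "
from bench import manip
print(manip.hand_in())"
```

```text
the job is handed in; nothing more can be done
None
```

The right tap, whose funnel has the full-size blue bottle behind it, is now fully open, and the left and middle taps are fully shut. I pushed with closed jaws and handed the job in about 14 s into the 64 s allowed; it gave no verdict.

**Last checks:**
- **Levers:** the final top view puts all three within about 2° of square or in line. I pushed each one until the force jumped to 13–16 N at its stop.
- **Surroundings:** comparing the top view before and after shows only the levers, the arm and its shadow changed. The tool force was about zero and the arm was clear of everything.

**What did not go cleanly:**
- **Middle lever:** on the first push its end slipped into the seam between the fingertips and forced the jaws apart to about 0.48 of full opening, with about 20 N of side force. I eased the grip, lifted off and pushed again with the jaws held shut. The lever appeared to lie lengthwise between the fingers, so probably not held by both flanks, but I had no reading to rule out breaking the "gripped from both sides" rule.
- **Right lever:** the tool force briefly reached about 50 N in total when the push began (27–30 N on each axis), then fell. I don't know what it caught on.
- **Funnel height:** the lid knobs measured about 236 mm high, against the stated funnel top of 247 mm. I used the measured positions, and the lever stops then came within about 5 mm of where I expected, except the right one, which was about 8 mm further on.

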